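Index the ring-setting fixture and clamp it

ROBOT

A 6-joint arm with a two-finger parallel gripper is mounted at the origin on the work surface. World frame = base frame: x ahead of the robot, y to its left, z up, the work surface at z = 0. Lengths are in mm, angles in rad, forces in N, time in s.
With the tool pointing down it reaches from about 350 to 875 mm from the base axis. Payload 4.2 kg.
Tool frame: the origin (TCP) lies between the finger pads, 19 mm behind the fingertips; this is the grasp point; z points along the fingers, y is the line along which they close (so a half turn about z gives the same grasp; the last joint's range is limited). The gripper opens to 85 mm and grips with 20 to 120 N. Pads are 22 mm wide; open, the fingers measure 114 mm over their backs; the gripper's body (76 mm by 85 mm) begins 54 mm behind the grasp point. The pads swing forward as they close: fully open they stand 13 mm farther back than shut.
Start: joints at [1.581, 0.385, 0.008, 0, -1.194, -0.259], TCP at [153.869, 605.742, 250.012] pointing down, gripper open.
Joint ranges: [-3.14, 3.14], [-1.21, 2.06], [-1.07, 1.41], [-3.16, 2.05], [-2.99, -0.16], [-3.1, 3.1]. Speed limits (rad/s): [2.79, 2.79, 3.14, 3.14, 3.14, 3.14].

INTERFACE

Orientations are given as a unit quaternion [x, y, z, w].
In Python, from bench import arm gives the robot as it stands.
- The arm moves only by the shell command python3 -m pendant 'ROWS'. ROWS is JSON, a list of rows, each a list of 7 numbers: the shift along the tool's x, y, z in m, then the turn, a rotation vector about the tool's x, y, z in degrees, then the finger opening in m, from 0 to 0.0854. In form: [[x, y, z, wx, wy, wz, fingers], ...]. A call has 1 to 12 rows; each row shifts and turns the commanded pose from where the row before left it, along the tool's axes as they then stand; what a row does not reach is not made up. A row lasts 1/10 s, in which the tool goes at most 50 mm and 8.59 degrees, less where a joint would pass 70% of its speed; a pose out of reach is approached as far as the arm can. A call is refused whole if a number of a shift passes 0.05 or a number of a turn 8.59, either way. A call with a gripper value outside its range is refused whole. The fingers move at their own pace and stop on an object; the grip force is fixed at half the most. Time passes only in rows, so rows that do not move let the fingers close. It gives the time, the measured TCP pose, the force, the opening and the grip force at its end, in the units of the state.
- arm.read_state(): the state, without advancing time (a new reading comes with each control period).
- arm.get_image(name): name is "side" or "top" or "wrist"; returns a dict with "image" (400x640x3 uint8, red, green, blue), "fx", "fy", "cx", "cy" (pixels), "xyz" and "rotation" of the camera in the world. Camera axes: x right, y down, z forward; pixel columns grow to the right and rows downward; lengths in mm; the calibration is good to about 2 mm. A picture is of the moment at which its call begins. There is no depth.
- arm.job_done(): hands the job in; it is judged then, once.
The state is a dict: "clock": time; "joints": joint angles; "joint_vel": joint speeds; "joint_efforts": joint torques, N m; "position": TCP position; "ee_rot": TCP orientation; "contact_force": force on the tool from outside, world axes, zero at the start; "wrist_torque": the same for the moment, N m; "gripper_width": finger opening in mm; "grasp_force": force on a finger pad.
Only numpy, scipy, OpenCV 4.12 (cv2) and the standard library are available. Lean on these libraries where they do the work, as an engineer would, in place of code of your own. Each camera call takes 0.05 s, during which the arm holds its last target. There are 200 camera calls.

TASK

The gold ring on the setting fixture is to be worked at its other station: pull the sprung index knob up, turn it past the red stud and let it snap right down into the notch just beyond, which must be felt for, without forcing the hidden tooth hard against the notch plate. Then throw the clamp lever fully over to its other side to lock it. Keep out of the blue station, let go of everything, and leave the other things on the bench where they are.

Things in the scene. Friction and masses are not known exactly. Their poses are not given: they have to be found in the camera images.
- fixture: Ring-setting fixture fixed to the bench: black round foot 176 mm across, 20 mm high, on it a steel housing 92 mm across, up to 70 mm. Origin: centre of the underside, on the knob's vertical axis; x points to the clamp lever, z up. Hidden in it is the notch plate, part of it: more than 30 N of the knob's tooth on it (turned hard while down, or driven down onto the plate) is forcing.
- index_knob: Aluminium disc 90 mm across with an upright black bar grip across it, 50 mm long, 14 mm thick, 79 to 111 mm above the bench when down. A brass arm with the gold ring (to 110 mm high) sticks out along the bar, local -x. Origin: on the axis, at bench height when down. Starts with the arm on the fixture's -x side, within 0.15 rad, hidden tooth (under the arm, 36 mm out) down in a wide pocket.
- knob_grip (a point): Point on the knob's axis inside the bar grip, 102 mm above the bench when the knob is down, 9 mm under the bar's top: the height for the TCP, fingers closing across the bar. Moves and turns with the knob; local x lies along the bar.
- ring_arm_tip (a point): Tip of the brass arm, 68 mm from the axis, 75 mm above the bench when the knob is down. The direction from the axis to it is the knob's bearing.
- knob_lift (a joint): How far the knob is pulled up, m: 0 = down in a notch or pocket, about 0.008 = the tooth rests on the plate between notches, 0.015 = stop. A spring pushes it down; pulling up takes about 7 N at first, 11 N at full lift. Lifted, it turns freely, at most 1.6 rad either way from the fixture's -x.
- red_stud: Stud with a red ball head 20 mm across, 76 mm from the axis, 0.80 rad to one side of the fixture's -x. Origin: its foot, 20 mm above the bench. It marks the station roughly: the notch's centre lies 0.08 to 0.42 rad further from the start than the stud, the only one there. The tooth enters within 0.035 rad of it: the spring drops it 8 mm. On the plate the knob drags with about 0.1 N m.
- blue_stud: The same with a blue head, on the other side of the start bearing: the other station, with its own notch, not wanted.
- clamp_lever (a joint): Clamp lever, rad: 0 = leaning to the open side (it starts there, up to 0.12), 1.0 = fully over at the other stop, locked. Swings about a level axis along the fixture's x, 125 mm from the knob's axis and 22 mm above the bench; upright at 0.5. Stays where it is left; about 1 N at the tip moves it.
- clamp_lever_tip (a point): Centre of the lever's black ball end, 26 mm across, 70 mm from its hinge. At joint 0 it leans to the fixture's -y; it is thrown towards the fixture's +y.
- caliper: Steel caliper, 150 x 46 x 8 mm, lying by the fixture. Leave alone.
- collar: Dark steel collar 44 mm across, 18 mm high. Leave alone.
- washer: Steel washer 26 mm across, 6 mm high, between robot and fixture. Leave alone.
- steel_cup: Steel cup 56 mm across, 60 mm high. Leave alone.
- mallet: Hammer lying on the bench. Leave alone.
- graver: Graver with a wooden mushroom handle, 125 mm long. Leave alone.

How it is judged:
By the outcome, as a careful person would: the job done as asked, in the order asked, and still so for the second after the job is handed in, with the robot touching nothing.
It also fails if it takes over 67 s, if anything falls off the work surface, if the arm or the gripper's body presses on something with over 40 N, if the wrist force passes 120 N, or if a joint passes its speed limit or range.

## Working session

There is one attempt and no reset: what is moved stays moved. The work goes in short steps, Python scripts to look and compute and a shell command to move; the robot and the scene stay as the last step left them, time stands still between calls to the robot, and variables do not carry over. Pictures are saved under pics/ and viewed, at most 10 in all, crops included, and the job is handed in when it is done.

```bash
mkdir -p pics; ls
cat > h.py <<'E'
import numpy as np,cv2,json,pickle
from bench import arm
from scipy.spatial.transform import Rotation as R
def snap(n,f):
    d=arm.get_image(n); pickle.dump(d,open(f'pics/{f}.pkl','wb'))
    cv2.imwrite(f'pics/{f}.png',cv2.cvtColor(d['image'],cv2.COLOR_RGB2BGR)); return d
def load(f): return pickle.load(open(f'pics/{f}.pkl','rb'))
def rot(d):
    r=np.array(d['rotation']); return r if r.shape==(3,3) else R.from_quat(r).as_matrix()
def ray(d,p):
    v=rot(d)@np.array([(p[0]-d['cx'])/d['fx'],(p[1]-d['cy'])/d['fy'],1]); return np.array(d['xyz']),v/np.linalg.norm(v)
def onz(d,p,z):
    o,v=ray(d,p); return o+v*(z-o[2])/v[2]
def tri(*a):
    A=0;b=0
    for d,p in a:
        o,v=ray(d,p); M=np.eye(3)-np.outer(v,v); A=A+M; b=b+M@o
    x=np.linalg.solve(A,b); return x,[round(float(np.linalg.norm(np.cross(x-ray(d,p)[0],ray(d,p)[1]))),1) for d,p in a]
def proj(d,X):
    c=rot(d).T@(np.array(X)-d['xyz']); return c[0]/c[2]*d['fx']+d['cx'],c[1]/c[2]*d['fy']+d['cy']
E
python3 - <<'E'
from h import *
for n in('top','side'):
    d=snap(n,n+'0'); print(n,d['xyz'],d['rotation'],d['fx'],d['cx'],d['cy'])
a=load('top0')['image'];
print(arm.read_state())
E
```

```text
pics
top [ 354.2460877    21.71960302 1145.53483855] [-0.70022587  0.7080882  -0.07096871  0.05708127] 403.54777505972794 319.7439496048944 192.8211682566192
side [ 139.2961228  -623.01575656  825.09213066] [ 0.88459473 -0.25001759  0.11667705 -0.37599181] 425.73271092425637 312.50306594131746 203.8407719433206
{'clock': 0.1, 'joints': array([ 1.58057752e+00,  3.85476818e-01,  6.75330972e-03, -4.20864812e-04,
       -1.19400428e+00, -2.58608063e-01]), 'joint_vel': array([ 0.00061077, -0.00225955,  0.00453395,  0.00187588,  0.00041516,
        0.00208539]), 'joint_efforts': array([-3.72155737e-04, -3.93315125e+01,  1.88929135e+01,  4.19794723e+00,
       -2.56386833e-03,  8.14626276e-06]), 'position': array([153.77787003, 605.28243255, 249.03115856]), 'ee_rot': array([ 9.92260510e-01, -1.24169680e-01, -6.46301114e-05,  9.83215651e-04]), 'contact_force': array([ 0.22154622, -0.92764926, -0.04960487]), 'wrist_torque': array([ 0.0105143 ,  0.01249519, -0.01324676]), 'grasp_force': 0.0, 'gripper_width': 85.80258546121523}
```

View pics/top0.png

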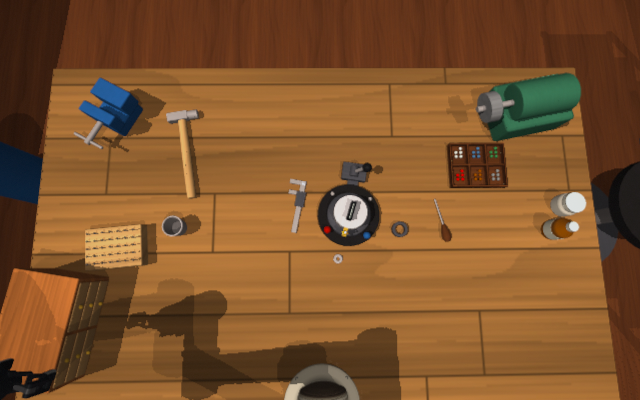

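View pics/side0.png

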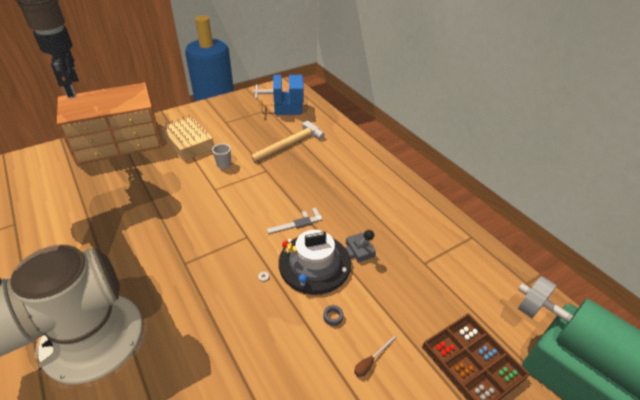

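The top view shows the fixture at about (349,214), the red stud at (327,230), the blue at (366,235), the ring at (345,232) and the lever ball at (367,168). In the side view the fixture is at (315,260) and the lever ball at (369,235). I need enlarged crops.

Run:
```python
from h import *
a=cv2.imread('pics/top0.png')[150:260,300:400]; b=cv2.imread('pics/side0.png')[215:305,265:385]
A=cv2.resize(a,None,fx=5,fy=5,interpolation=cv2.INTER_CUBIC)[:550,:390+0*1]
A=cv2.resize(a[:,5:85],None,fx=5,fy=5,interpolation=cv2.INTER_CUBIC) # 400x550, col0=305,row0=150
B=cv2.resize(b[:,10:110],None,fx=4,fy=4,interpolation=cv2.INTER_CUBIC) #400x360 col0=275,row0=215
C=np.zeros((550,800,3),np.uint8); C[:,:400]=A; C[:360,400:]=B
cv2.imwrite('pics/c0.png',C)
```

```text
(no output)
```

View pics/c0.png

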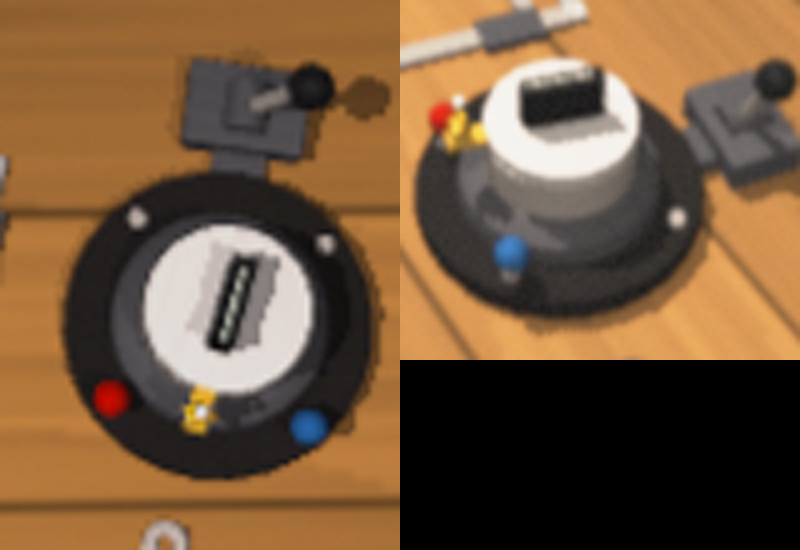

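The crop shows, at top (5x): bar top (243,258)–(219,350), red ball (111,398), blue ball (309,427), ring (200,410), lever ball (311,86), foot disc centre about (221,325). At side (4x): bar top centre about (562,77), red (440,116), blue (511,251), lever ball (775,77).

Run:
```python
from h import *
np.set_printoptions(precision=1,suppress=True)
t,s=load('top0'),load('side0')
T=lambda c,r:(305+(c+.5)/5-.5,150+(r+.5)/5-.5)
S=lambda c,r:(275+(c-400+.5)/4-.5,215+(r+.5)/4-.5)
P={}
for n,a,b in [('bar',(231,303),(562,77)),('red',(111,398),(440,116)),('blue',(309,427),(511,251)),('ball',(311,86),(775,77)),('gem',(201,411),(458,102))]:
    P[n],e=tri((t,T(*a)),(s,S(*b))); print(n,P[n],e)
b1,b2=onz(t,T(243,258),111),onz(t,T(219,350),111);print('bar ends',b1,b2,(b1+b2)/2,np.linalg.norm(b1-b2),np.arctan2(*(b2-b1)[1::-1]))
print('foot',onz(t,T(221,325),20), 'foot edges',onz(t,T(64,325),20),onz(t,T(378,325),20),onz(t,T(221,172),20),onz(t,T(221,479),20))
r,b=P['red'],P['blue'];print('d',np.linalg.norm(r-b))
# fixture fit: center c on bisector
m=(r+b)/2; u=(r-b)[:2]; 
for w in('red','blue','gem','ball'):
  d=P[w]-P['bar'];print(w,np.hypot(d[0],d[1]),np.arctan2(d[1],d[0]))
```

```text
bar [499.  -80.5 110.2] [1.7, 1.7]
red [454.7 -19.2  43.3] [0.4, 0.4]
blue [ 438.5 -127.4   44. ] [0.7, 0.7]
ball [ 618.6 -128.6   88.2] [0.3, 0.3]
gem [442.4 -63.4 105.8] [0.4, 0.4]
bar ends [520.9 -86.7 111. ] [472.9 -72.9 111. ] [496.9 -79.8 111. ] 49.857667062366296 2.8624435986134893
foot [497.5 -82.7  20. ] foot edges [498.4   5.6  20. ] [ 496.6 -171.3   20. ] [585.3 -85.   20. ] [411.5 -80.5  20. ]
d 109.4324737718809
red 75.72082110894613 2.196898443091999
blue 76.55348915655901 -2.4826243255156895
gem 59.1198412267024 2.8480814560119634
ball 128.83084356433028 -0.3823060318556701
```

Everything agrees with the text: bar top 110, studs 76 mm from the axis and 1.63 rad apart, foot 176 mm across. I take the axis as about (497.5,-81) and fixture -x at 2.99 rad. The knob is at 2.855 and red is at about 2.19. Now moving over the knob.

```bash
python3 -m pendant '[[0.0251,0.029,0,0,0,0,0.0854],[0.0251,0.029,0,0,0,0,0.0854],[0.0251,0.029,0,0,0,0,0.0854],[0.0251,0.029,0,0,0,0,0.0854],[0.0251,0.029,0,0,0,0,0.0854],[0.0251,0.029,0,0,0,0,0.0854],[0.0251,0.029,0,0,0,0,0.0854],[0.0251,0.029,0,0,0,0,0.0854],[0.0251,0.029,0,0,0,0,0.0854],[0.0251,0.029,0,0,0,0,0.0854]]'
python3 -m pendant '[[0.0251,0.029,0,0,0,0,0.0854],[0.0251,0.029,0,0,0,0,0.0854],[0.0251,0.029,0,0,0,0,0.0854],[0.0251,0.029,0,0,0,0,0.0854],[0.0251,0.029,0,0,0,0,0.0854],[0.0251,0.029,0,0,0,0,0.0854],[0.0251,0.029,0,0,0,0,0.0854],[0.0251,0.029,0,0,0,0,0.0854],[0.0251,0.029,0,0,0,0,0.0854],[0.0251,0.029,0,0,0,0,0.0854],[0,0,0,0,0,0,0.0854],[0,0,0,0,0,0,0.0854]]'
python3 - <<'E'
from h import *
s=arm.read_state();print(s['joints'],s['position'],s['ee_rot'],s['contact_force'])
d=snap('wrist','w1');print(d['xyz'])
cv2.imwrite('pics/w1v.png',cv2.resize(cv2.imread('pics/w1.png'),(800,500)))
E
```

```text
clock: 1.1
position: [325.9, 261.2, 249.8]
ee_rot: [0.992, -0.124, -0.0, 0.0]
contact_force: [1.0, -0.1, 0.1]
gripper_width: 85.3
grasp_force: 0.0
clock: 2.3
position: [497.2, -80.7, 249.2]
ee_rot: [0.992, -0.125, -0.001, 0.0]
contact_force: [0.1, -0.2, -0.2]
gripper_width: 85.4
grasp_force: 0.0
[ 1.61654840e-01  1.79384214e-01 -2.83002072e-01 -5.04082254e-04
 -1.11017519e+00  1.15830699e+00] [497.24094228 -80.69429758 249.20515684] [ 9.92131104e-01 -1.25200013e-01 -9.10353795e-04  3.34580788e-05] [ 0.09919627 -0.23588352 -0.24968327]
[560.20114333 -97.24087411 373.21641592]
```

View pics/w1v.png

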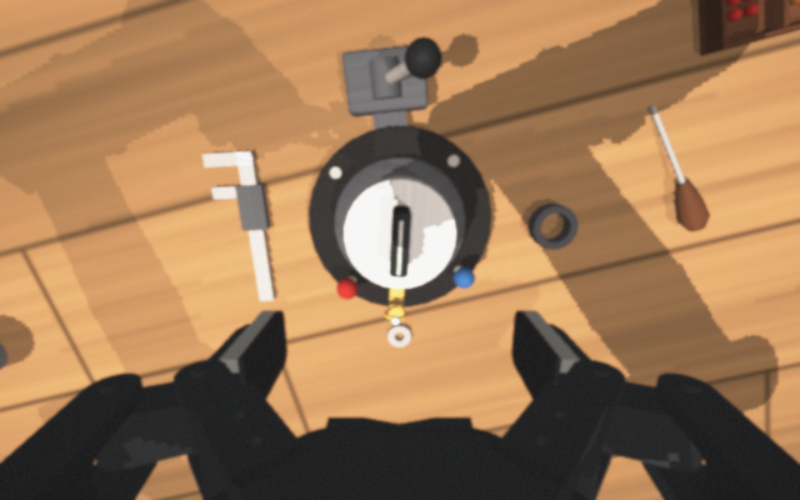

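The wrist view (800x500) shows the bar top about (402,208)–(399,274), the red ball at (346,289), blue (463,278), gem (395,321), and lever ball (423,57). Nothing blocks the way down.

Run:
```python
from h import *
np.set_printoptions(precision=1,suppress=True)
t,s,w=load('top0'),load('side0'),load('w1')
T=lambda c,r:(305+(c+.5)/5-.5,150+(r+.5)/5-.5)
S=lambda c,r:(275+(c-400+.5)/4-.5,215+(r+.5)/4-.5)
W=lambda c,r:((c+.5)/1.25-.5,(r+.5)/1.25-.5)
for n,a,b,c in [('bar',(231,303),(562,77),(400.5,241)),('red',(111,398),(440,116),(346,289)),('blue',(309,427),(511,251),(463,278)),('ball',(311,86),(775,77),(423,57)),('gem',(201,411),(458,102),(395,321))]:
    p,e=tri((t,T(*a)),(s,S(*b)),(w,W(*c))); print(n,p,e)
    if n=='bar':B=p
    else:
        q=p[:2]-[497.5,-81];print('   ',np.hypot(*q),np.arctan2(q[1],q[0]))
b1,b2=onz(w,W(402,208),111),onz(w,W(399,274),111);print(b1,b2,np.arctan2(*(b2-b1)[1::-1]))
im=w['image'];crop=cv2.resize(im[150:270,250:390],None,fx=5,fy=5,interpolation=cv2.INTER_CUBIC);cv2.imwrite('pics/c1.png',crop[:600,:,::-1])
```

```text
bar [499.6 -81.4 109.7] [2.5, 1.3, 1.9]
red [454.3 -19.3  44. ] [0.6, 0.3, 0.4]
    75.28818680175766 2.1813824807524704
blue [ 438.2 -127.2   44.4] [0.3, 1.1, 0.8]
    75.18898506068204 -2.4799433663087127
ball [ 618.  -128.8   88.6] [0.4, 0.5, 0.6]
    129.68003869060814 -0.377516025829015
gem [441.5 -63.8 107.9] [0.7, 1.3, 1.2]
    58.59680471017838 2.8429855783265032
[523.5 -90.  111. ] [477.1 -75.9 111. ] 2.847378497561601
```

View pics/c1.png

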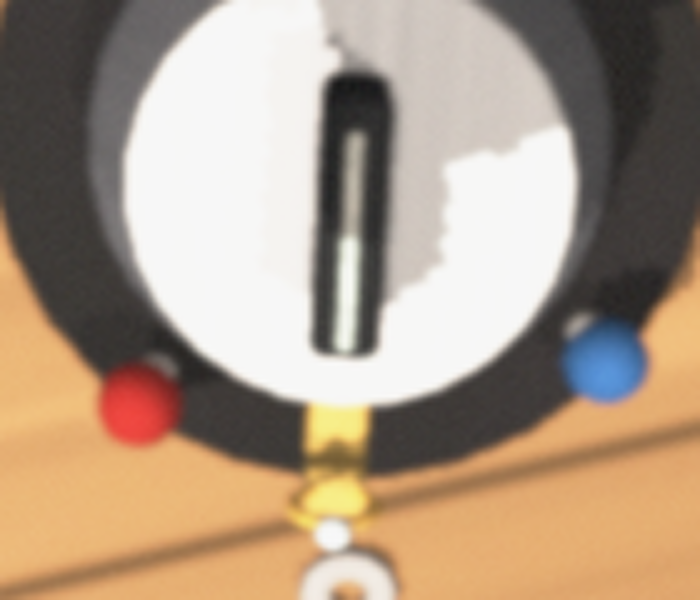

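The crop confirms a clear grip, with the bar square in the middle of the disc and the bearing about 2.85. Turn +2.3° and descend 146 mm.

```bash
python3 -m pendant '[[0,0,0.02,0,0,2.3,0.05],[0,0,0.02,0,0,0,0.05],[0,0,0.02,0,0,0,0.05],[0,0,0.02,0,0,0,0.05],[0,0,0.02,0,0,0,0.05],[0,0,0.015,0,0,0,0.05],[0,0,0.015,0,0,0,0.05],[0,0,0.01,0,0,0,0.05],[0,0,0.006,0,0,0,0.05],[0,0,0,0,0,0,0.05],[0,0,0,0,0,0,0.05]]'
python3 -m pendant '[[0,0,0,0,0,0,0.03],[0,0,0,0,0,0,0.025],[0,0,0,0,0,0,0.02],[0,0,0,0,0,0,0.02]]'
python3 - <<'E'
from h import *
s=arm.read_state();print(s['position'],s['joints'],s['contact_force'],s['gripper_width'],s['wrist_torque'])
E
```

```text
clock: 3.45
position: [498.0, -79.7, 104.5]
ee_rot: [0.99, -0.144, 0.001, -0.0]
contact_force: [0.4, -0.7, -0.7]
gripper_width: 50.0
grasp_force: 0.0
clock: 3.85
position: [497.7, -80.1, 104.2]
ee_rot: [0.99, -0.144, 0.0, -0.0]
contact_force: [0.2, 0.5, -0.2]
gripper_width: 19.5
grasp_force: 0.0
[497.67792193 -80.07990064 104.23480259] [ 1.63046727e-01  3.44692898e-01 -4.77541161e-01  1.86005450e-05
 -7.48128731e-01  1.11864007e+00] [ 0.24931928  0.53506428 -0.23887805] 19.534352858557956 [-0.02774401 -0.00046444 -0.00916092]
```

```bash
python3 -m pendant '[[0,0,0.0015,0,0,0,0.02],[0,0,0,0,0,0,0.016],[0,0,0,0,0,0,0.014],[0,0,0,0,0,0,0.012],[0,0,0,0,0,0,0],[0,0,0,0,0,0,0],[0,0,0,0,0,0,0]]'
python3 - <<'E'
from h import *
s=arm.read_state();print(s['position'],s['contact_force'],s['gripper_width'],s['wrist_torque'],s['ee_rot'])
E
```

```text
clock: 4.55
position: [497.3, -80.6, 102.6]
ee_rot: [0.99, -0.144, -0.0, 0.0]
contact_force: [0.1, -5.9, 0.4]
gripper_width: 12.8
grasp_force: 59.7
[497.30765367 -80.64559015 102.56756925] [ 0.08882408 -5.88128189  0.4061294 ] 12.819257687305178 [-1.66358367  0.12977369  0.03983102] [ 9.89589040e-01 -1.43920829e-01 -3.03688256e-04  4.84224397e-04]
```

```bash
python3 -m pendant '[[0,0.0006,0,0,0,0,0],[0,0,-0.002,0,0,0,0],[0,0,-0.002,0,0,0,0],[0,0,-0.002,0,0,0,0],[0,0,-0.002,0,0,0,0],[0,0,-0.002,0,0,0,0],[0,0,-0.002,0,0,0,0],[0,0,0,0,0,0,0],[0,0,0,0,0,0,0]]'
python3 - <<'E'
from h import *
s=arm.read_state();print(s['position'],s['contact_force'],s['gripper_width'],s['wrist_torque'],s['ee_rot'])
E
```

```text
clock: 5.45
position: [497.1, -80.7, 113.2]
ee_rot: [0.99, -0.144, -0.0, 0.0]
contact_force: [1.9, -4.9, -9.7]
gripper_width: 12.9
grasp_force: 58.4
[497.10602488 -80.69155298 113.18051225] [ 1.93258894 -4.90395821 -9.69690422] 12.894108102852812 [-1.60437723 -0.94726902  0.01643726] [ 9.89543497e-01 -1.44233926e-01 -4.91121314e-04  6.53097338e-06]
```

The knob is lifted about 10.6 mm, with the spring force as expected. Turn 39°, which is just past the stud and short of the notch range.

```bash
python3 -m pendant '[[0,0,0,0,0,3.9,0],[0,0,0,0,0,3.9,0],[0,0,0,0,0,3.9,0],[0,0,0,0,0,3.9,0],[0,0,0,0,0,3.9,0],[0,0,0,0,0,3.9,0],[0,0,0,0,0,3.9,0],[0,0,0,0,0,3.9,0],[0,0,0,0,0,3.9,0],[0,0,0,0,0,3.9,0],[0,0,0,0,0,0,0],[0,0,0,0,0,0,0]]'
cat > st.py <<'E'
from h import *
s=arm.read_state();q=s['ee_rot'];b=np.pi+2*np.arctan2(q[1],q[0])
print('pos',s['position'].round(2),'F',s['contact_force'].round(1),'T',s['wrist_torque'].round(2),'bearing',round(b,4),'w',round(s['gripper_width'],1),'t',round(s['clock'],2))
E
python3 st.py
```

```text
clock: 6.65
position: [497.7, -80.2, 113.7]
ee_rot: [0.885, -0.466, -0.0, -0.0]
contact_force: [2.5, -0.9, -8.8]
gripper_width: 13.0
grasp_force: 58.5
pos [497.68 -80.17 113.74] F [ 2.5 -0.9 -8.8] T [-0.4  -1.14  0.02] bearing 2.1729 w 13.0 t 6.65
```

```bash
python3 -m pendant '[[0,0,0.001,0,0,0,0],[0,0,0.001,0,0,0,0],[0,0,0,0,0,0,0]]'>/dev/null; python3 st.py
python3 -m pendant '[[0,0,0.0007,0,0,0,0],[0,0,0,0,0,0,0]]'>/dev/null; python3 st.py
python3 -m pendant '[[0,0,0.0005,0,0,0,0],[0,0,0,0,0,0,0]]'>/dev/null; python3 st.py
```

```text
pos [497.67 -80.26 112.37] F [ 3.4  0.2 -8.8] T [ 0.03 -1.18  0.1 ] bearing 2.1723 w 13.0 t 6.95
pos [497.67 -80.32 111.84] F [ 4.4  0.2 -8.5] T [ 0.27 -1.16 -0.01] bearing 2.1721 w 12.9 t 7.15
pos [497.65 -80.37 111.37] F [ 4.5  1.1 -7.7] T [ 0.59 -1.2   0.02] bearing 2.172 w 13.4 t 7.35
```

```bash
python3 -m pendant '[[0,0,0.0005,0,0,0,0],[0,0,0,0,0,0,0]]'>/dev/null; python3 st.py
python3 -m pendant '[[0,0,0.0005,0,0,0,0],[0,0,0,0,0,0,0]]'>/dev/null; python3 st.py
python3 -m pendant '[[0,0,0.0005,0,0,0,0],[0,0,0,0,0,0,0]]'>/dev/null; python3 st.py
```

```text
pos [497.68 -80.4  110.86] F [  4.2   2.4 -10.1] T [ 0.68 -1.25  0.06] bearing 2.1721 w 13.0 t 7.55
pos [497.71 -80.46 110.62] F [ 3.7  2.1 -6.2] T [ 0.88 -1.08  0.05] bearing 2.1721 w 12.9 t 7.75
pos [497.78 -80.53 110.51] F [ 2.7  2.8 -2.2] T [ 1.03 -0.72 -0.01] bearing 2.1722 w 13.2 t 7.95
```

The tooth meets the plate at z 110.6, a lift of 8 mm as expected. Now feeling round in 1° steps.

```bash
for i in 1; do python3 -m pendant '[[0,0,0.0003,0,0,1,0],[0,0,0,0,0,0,0]]'>/dev/null; python3 st.py
python3 -m pendant '[[0,0,0,0,0,1,0],[0,0,0,0,0,0,0]]'>/dev/null; python3 st.py
python3 -m pendant '[[0,0,0,0,0,1,0],[0,0,0,0,0,0,0]]'>/dev/null; python3 st.py; done
```

```text
pos [497.81 -80.65 110.33] F [2.  2.6 1.5] T [ 1.03 -0.46  0.04] bearing 2.1546 w 13.1 t 8.15
pos [497.87 -80.66 110.27] F [1.4 1.5 3.5] T [ 1.01 -0.32  0.11] bearing 2.137 w 12.8 t 8.35
pos [497.91 -80.68 110.2 ] F [1.6 2.5 5.8] T [ 0.99 -0.31  0.09] bearing 2.119 w 13.0 t 8.55
```

```bash
python3 -m pendant '[[0,0,-0.0004,0,0,1,0],[0,0,0,0,0,0,0]]'>/dev/null; python3 st.py
python3 -m pendant '[[0,0,0,0,0,1,0],[0,0,0,0,0,0,0]]'>/dev/null; python3 st.py
python3 -m pendant '[[0,0,0,0,0,1,0],[0,0,0,0,0,0,0]]'>/dev/null; python3 st.py
```

```text
pos [497.88 -80.61 110.26] F [2.9 1.5 4.6] T [ 0.87 -0.56  0.12] bearing 2.1015 w 13.1 t 8.75
pos [497.93 -80.61 110.24] F [2.9 1.4 5.1] T [ 0.87 -0.68  0.08] bearing 2.0842 w 12.9 t 8.95
pos [497.9  -80.6  110.23] F [2.2 0.7 5.5] T [ 0.78 -0.59  0.1 ] bearing 2.0671 w 13.2 t 9.15
```

```bash
python3 -m pendant '[[0,0,0,0,0,0,0]]'>/dev/null; python3 st.py
```

```text
pos [497.89 -80.62 110.24] F [2.1 1.9 5.8] T [ 0.78 -0.68  0.18] bearing 2.0671 w 12.9 t 9.25
```

```bash
python3 -m pendant '[[0,0,-0.0003,0,0,1,0],[0,0,0,0,0,0,0]]'>/dev/null; python3 st.py
python3 -m pendant '[[0,0,0,0,0,1,0],[0,0,0,0,0,0,0]]'>/dev/null; python3 st.py
python3 -m pendant '[[0,0,0,0,0,1,0],[0,0,0,0,0,0,0]]'>/dev/null; python3 st.py
```

```text
pos [497.86 -80.56 110.3 ] F [3.5 1.8 3.3] T [ 0.81 -0.87  0.12] bearing 2.0491 w 12.8 t 9.45
pos [497.85 -80.53 110.29] F [4.4 1.  3.3] T [ 0.76 -1.09  0.12] bearing 2.0319 w 13.0 t 9.65
pos [497.84 -80.52 110.32] F [4.  1.  3.8] T [ 0.8  -1.25  0.08] bearing 2.0143 w 13.1 t 9.85
```

```bash
for i in 1; do python3 -m pendant '[[0,0,0,0,0,1,0],[0,0,0,0,0,0,0]]'>/dev/null; python3 st.py
python3 -m pendant '[[0,0,0,0,0,1,0],[0,0,0,0,0,0,0]]'>/dev/null; python3 st.py
python3 -m pendant '[[0,0,0,0,0,1,0],[0,0,0,0,0,0,0]]'>/dev/null; python3 st.py; done
```

```text
pos [497.87 -80.49 110.32] F [4.2 2.4 3.6] T [ 0.83 -1.38  0.12] bearing 1.9968 w 13.0 t 10.05
pos [497.85 -80.5  110.33] F [3.9 1.8 2.9] T [ 0.87 -1.54  0.05] bearing 1.9793 w 13.2 t 10.25
pos [497.82 -80.51 110.31] F [4.3 1.7 2.8] T [ 0.83 -1.63  0.09] bearing 1.9619 w 13.1 t 10.45
```

```bash
for i in 1; do python3 -m pendant '[[0,0,0,0,0,1,0],[0,0,0,0,0,0,0]]'>/dev/null; python3 st.py
python3 -m pendant '[[0,0,0,0,0,1,0],[0,0,0,0,0,0,0]]'>/dev/null; python3 st.py
python3 -m pendant '[[0,0,0,0,0,1,0],[0,0,0,0,0,0,0]]'>/dev/null; python3 st.py; done
```

```text
pos [497.85 -80.49 110.29] F [5.5 1.8 2. ] T [ 0.87 -1.66  0.13] bearing 1.9443 w 12.9 t 10.65
pos [497.85 -80.47 110.25] F [4.7 1.8 3. ] T [ 0.84 -1.63  0.06] bearing 1.9268 w 13.0 t 10.85
pos [497.89 -80.44 110.21] F [5.5 2.1 1. ] T [ 0.87 -1.72  0.1 ] bearing 1.9093 w 12.8 t 11.05
```

```bash
for i in 1; do python3 -m pendant '[[0,-0.0004,0,0,0,1,0],[0,0,0,0,0,0,0]]'>/dev/null; python3 st.py
python3 -m pendant '[[0,0,0,0,0,1,0],[0,0,0,0,0,0,0]]'>/dev/null; python3 st.py
python3 -m pendant '[[0,0,0,0,0,1,0],[0,0,0,0,0,0,0]]'>/dev/null; python3 st.py; done
```

```text
pos [497.97 -80.42 110.12] F [5.  1.7 1.4] T [ 0.78 -1.68  0.11] bearing 1.8919 w 13.1 t 11.25
pos [497.99 -80.38 109.99] F [5.3 1.5 1.5] T [ 0.76 -1.76  0.01] bearing 1.8742 w 13.0 t 11.45
pos [497.98 -80.36 109.81] F [ 5.5  2.2 -1. ] T [ 0.71 -1.93  0.02] bearing 1.8566 w 12.9 t 11.65
```

```bash
python3 -m pendant '[[0,0,0,0,0,0,0],[0,0,0,0,0,0,0]]'>/dev/null; python3 st.py
python3 -m pendant '[[0,0,0.0004,0,0,0,0],[0,0,0,0,0,0,0]]'>/dev/null; python3 st.py
```

```text
pos [498.01 -80.36 109.77] F [ 6.1  0.7 -1.4] T [ 0.78 -1.93  0.02] bearing 1.8567 w 13.1 t 11.85
pos [498.03 -80.39 109.59] F [5.1 1.2 0.1] T [ 0.8  -1.82  0.02] bearing 1.8569 w 13.1 t 12.05
```

```bash
python3 -m pendant '[[0,0,0,0,0,1,0],[0,0,0,0,0,0,0]]'>/dev/null; python3 st.py
python3 -m pendant '[[0,0,0,0,0,1,0],[0,0,0,0,0,0,0]]'>/dev/null; python3 st.py
```

```text
pos [497.93 -80.23 108.49] F [ 7.8  1.  -7.8] T [ 0.51 -2.59 -0.05] bearing 1.8381 w 13.0 t 12.25
pos [497.88 -80.19 108.22] F [ 7.8  2.1 -8.1] T [ 0.57 -2.73 -0.02] bearing 1.8209 w 12.7 t 12.45
```

It dropped: fz jumped to -8 and z fell 2 mm, entering at about 1.845. Half a degree more, then ease down.

```bash
python3 -m pendant '[[0,-0.0005,0.0005,0,0,0.6,0],[0,0,0.0005,0,0,0,0],[0,0,0,0,0,0,0]]'>/dev/null; python3 st.py
python3 -m pendant '[[0,0,0.001,0,0,0,0],[0,0,0,0,0,0,0]]'>/dev/null; python3 st.py
python3 -m pendant '[[0,0,0.001,0,0,0,0],[0,0,0,0,0,0,0]]'>/dev/null; python3 st.py
```

```text
pos [497.99 -80.15 107.05] F [ 8.1  1.4 -7.6] T [ 0.53 -2.55 -0.04] bearing 1.8106 w 12.9 t 12.75
pos [498.03 -80.16 106.09] F [ 7.9  1.6 -7.2] T [ 0.54 -2.57 -0.  ] bearing 1.8106 w 13.2 t 12.95
pos [497.99 -80.18 105.11] F [ 7.5  0.7 -7.2] T [ 0.54 -2.48 -0.01] bearing 1.8106 w 13.1 t 13.15
```

Falling freely inside the notch (no twist torque). Continue to the bottom.

```bash
python3 -m pendant '[[0,0,0.001,0,0,0,0],[0,0,0,0,0,0,0]]'>/dev/null; python3 st.py
python3 -m pendant '[[0,0,0.001,0,0,0,0],[0,0,0,0,0,0,0]]'>/dev/null; python3 st.py
python3 -m pendant '[[0,0,0.0006,0,0,0,0],[0,0,0,0,0,0,0]]'>/dev/null; python3 st.py
```

```text
pos [498.   -80.18 104.14] F [ 6.9  1.  -7.3] T [ 0.58 -2.44 -0.01] bearing 1.8107 w 12.9 t 13.35
pos [498.01 -80.18 103.2 ] F [ 6.2  1.7 -7.2] T [ 0.56 -2.39  0.02] bearing 1.8107 w 13.3 t 13.55
pos [498.01 -80.17 102.68] F [ 6.9  1.8 -5.5] T [ 0.59 -2.41 -0.02] bearing 1.8107 w 12.8 t 13.75
```

At the bottom. Open and rise.

```bash
python3 -m pendant '[[0,0,0,0,0,0,0.02],[0,0,0,0,0,0,0.03],[0,0,0,0,0,0,0.04],[0,0,0,0,0,0,0.04],[0,0,-0.02,0,0,0,0.04],[0,0,-0.03,0,0,0,0.04],[0,0,-0.04,0,0,0,0.04],[0,0,-0.04,0,0,0,0.04],[0,0,-0.02,0,0,0,0],[0,0,0,0,0,0,0],[0,0,0,0,0,0,0]]'
python3 st.py
python3 - <<'E'
from h import *
print(arm.read_state()['joints'])
w=snap('wrist','w2');s=snap('side','s2')
a=cv2.resize(w['image'],(480,300)); b=cv2.resize(s['image'][215:305,275:375],(400,360),interpolation=cv2.INTER_CUBIC)
# predicted bar top centre/arm at z
C=np.zeros((600,800,3),np.uint8);C[:300,:480]=a;C[240:600,400:]=b
cv2.imwrite('pics/c2.png',C[...,::-1])
E
```

```text
clock: 14.85
position: [497.4, -80.3, 253.8]
ee_rot: [0.787, -0.617, -0.001, 0.0]
contact_force: [0.6, 0.6, -0.5]
gripper_width: -0.0
grasp_force: 0.0
pos [497.4  -80.32 253.85] F [ 0.6  0.6 -0.5] T [0.06 0.02 0.  ] bearing 1.8119 w -0.0 t 14.85
[ 1.62201316e-01  1.75482802e-01 -2.75552784e-01 -8.15417917e-04
 -1.12077214e+00  7.92401001e-02]
```

View pics/c2.png

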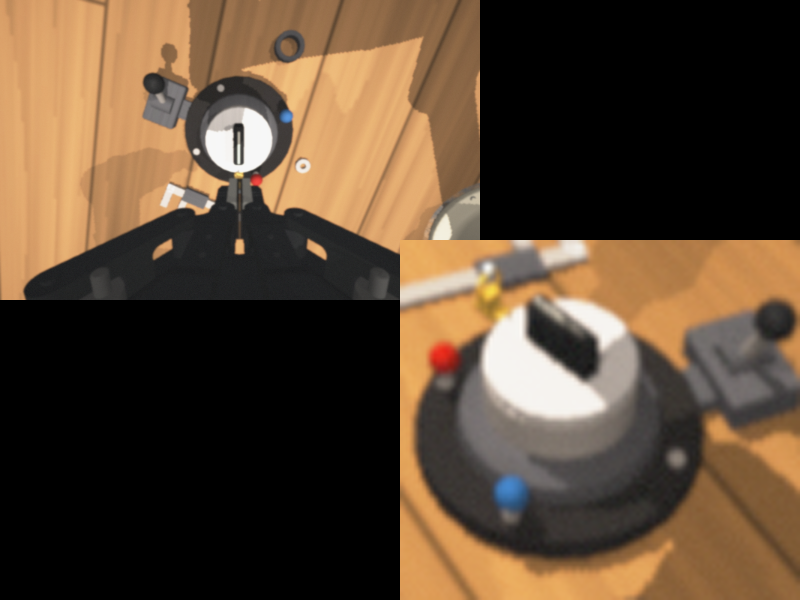

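The knob sits just past the red stud with the disc at its former height, so it is down in the notch. The lever ball is unmoved at side crop (775,320). Next I align the tool with the fixture (+22.5°), go beside the ball on its -y side and descend with the fingers closed.

```bash
python3 -m pendant '[[0,0,0,0,0,7.5,0],[0,0,0,0,0,7.5,0],[0,0,0,0,0,7.5,0],[0.015,-0.025,0,0,0,0,0],[0.015,-0.025,0,0,0,0,0],[0.015,-0.025,0,0,0,0,0],[0.015,-0.025,0,0,0,0,0],[0.015,-0.0255,0,0,0,0,0],[0,0,0,0,0,0,0],[0,0,0,0,0,0,0]]'; python3 st.py
python3 - <<'E'
from h import *
s=arm.read_state();q=s['position'][:2]-[497.5,-81];print('fixture xy',q@[.988,-.153],q@[.153,.988])
E
```

```text
clock: 15.95
position: [610.4, -173.6, 251.7]
ee_rot: [-0.651, 0.759, 0.002, -0.002]
contact_force: [-0.2, 0.1, 0.2]
gripper_width: -0.0
grasp_force: 0.0
pos [ 610.4  -173.57  251.68] F [-0.2  0.1  0.2] T [0.02 0.04 0.03] bearing 7.7018 w -0.0 t 15.95
fixture xy 125.71010113050134 -74.1893640123488
```

```bash
python3 -m pendant '[[0,0,0.03,0,0,0,0],[0,0,0.03,0,0,0,0],[0,0,0.03,0,0,0,0],[0,0,0.03,0,0,0,0],[0,0,0.025,0,0,0,0],[0,0,0.012,0,0,0,0],[0,0,0,0,0,0,0],[0,0,0,0,0,0,0]]'; python3 st.py
python3 -m pendant '[[-0.007,0,0,0,0,0,0],[-0.007,0,0,0,0,0,0],[-0.007,0,0,0,0,0,0],[-0.007,0,0,0,0,0,0],[-0.007,0,0,0,0,0,0],[-0.007,0,0,0,0,0,0],[-0.007,0,0,0,0,0,0]]'; python3 st.py
```

```text
clock: 16.75
position: [611.6, -173.2, 98.3]
ee_rot: [-0.652, 0.758, -0.001, 0.0]
contact_force: [0.4, -0.3, 0.4]
gripper_width: -0.1
grasp_force: 0.0
pos [ 611.56 -173.2    98.26] F [ 0.4 -0.3  0.4] T [-0.04 -0.04 -0.02] bearing 7.7037 w -0.1 t 16.75
clock: 17.45
position: [618.5, -124.3, 97.2]
ee_rot: [-0.652, 0.758, 0.0, -0.0]
contact_force: [-0.7, -0.9, 0.8]
gripper_width: 0.1
grasp_force: 0.6
pos [ 618.52 -124.31   97.21] F [-0.7 -0.9  0.8] T [-0.31  0.02 -0.04] bearing 7.703 w 0.1 t 17.45
```

```bash
python3 -m pendant '[[-0.006,0,0,0,0,0,0],[-0.006,0,0,0,0,0,0],[-0.006,0,0,0,0,0,0],[-0.006,0,0,0,0,0,0],[-0.004,0,0,0,0,0,0],[0,0,0,0,0,0,0]]'>/dev/null; python3 st.py
python3 -m pendant '[[-0.002,0,0,0,0,0,0],[0,0,0,0,0,0,0]]'>/dev/null; python3 st.py
python3 -m pendant '[[-0.002,0,0,0,0,0,0],[0,0,0,0,0,0,0]]'>/dev/null; python3 st.py
python3 - <<'E'
from h import *
w=snap('wrist','w3');s=snap('side','s3')
a=cv2.resize(w['image'][:240,100:500],(400,240)); b=cv2.resize(s['image'][205:305,275:415],(560,400),interpolation=cv2.INTER_CUBIC)
C=np.zeros((600,800,3),np.uint8);C[:240,:400]=a;C[200:600,240:]=b
cv2.imwrite('pics/c3.png',C[...,::-1])
E
```

```text
pos [622.69 -96.53  97.04] F [ 0.6 -0.5 -0.1] T [-0.    0.01 -0.  ] bearing 7.7035 w -0.4 t 18.05
pos [622.98 -95.15  97.2 ] F [ 1.   0.1 -0.7] T [-0.03 -0.02  0.03] bearing 7.7029 w -0.0 t 18.25
pos [623.21 -93.28  97.18] F [-0.1 -0.4 -1. ] T [-0.12  0.06 -0.02] bearing 7.7028 w 0.1 t 18.45
```

View pics/c3.png

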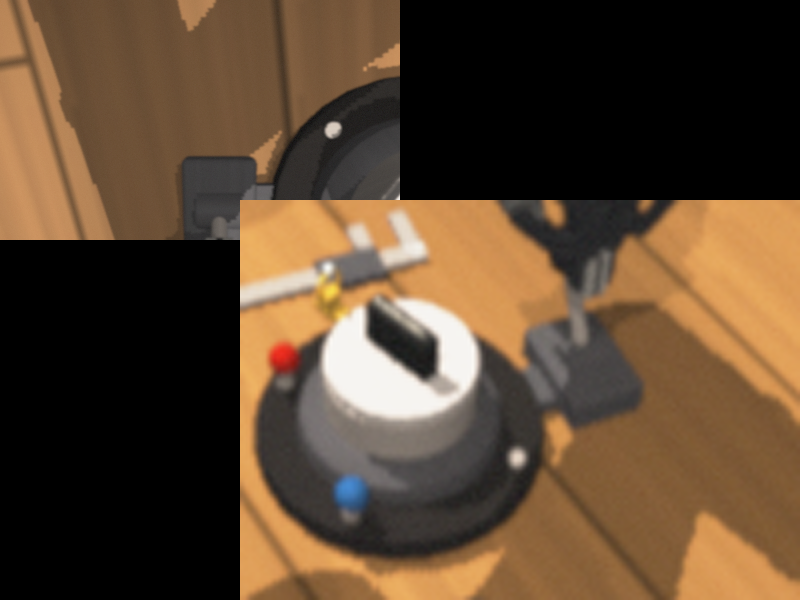

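The lever is past upright, pushed by the fingers (around (590,290) in the lower-right crop). Carry on to the stop.

```bash
for i in 1; do python3 -m pendant '[[-0.002,0,0,0,0,0,0],[-0.002,0,0,0,0,0,0],[0,0,0,0,0,0,0]]'>/dev/null; python3 st.py
python3 -m pendant '[[-0.002,0,0,0,0,0,0],[0,0,0,0,0,0,0]]'>/dev/null; python3 st.py
python3 -m pendant '[[-0.0015,0,0,0,0,0,0],[0,0,0,0,0,0,0]]'>/dev/null; python3 st.py; done
```

```text
pos [623.49 -90.81  97.16] F [ 0.  -6.2 -0.5] T [-1.94  0.    0.  ] bearing 7.7029 w 0.4 t 18.85
pos [623.49 -90.5   97.16] F [ -0.8 -12.7  -1.5] T [-3.62 -0.04 -0.03] bearing 7.7027 w -0.2 t 19.05
pos [623.46 -90.34  97.18] F [  0.1 -16.2  -2.3] T [-4.82 -0.09 -0.03] bearing 7.7023 w 0.0 t 19.25
```

It is at the stop, at the predicted place (fixture y +9.6). Back off and lift away, then look.

```bash
python3 -m pendant '[[0.01,0,0,0,0,0,0],[0.02,0,0,0,0,0,0],[0.02,0,0,0,0,0,0],[0,0,-0.03,0,0,0,0],[0,0,-0.04,0,0,0,0],[0,0,-0.04,0,0,0,0],[0,0,-0.04,0,0,0,0],[0.03,0,0,0,0,0,0],[0.03,0,0,0,0,0,0],[0,0,0,0,0,0,0],[0,0,0,0,0,0,0]]'
python3 - <<'E'
from h import *
t=snap('top','t4');s=snap('side','s4')
a=cv2.resize(t['image'][140:260,290:410],(400,400),interpolation=cv2.INTER_CUBIC); b=cv2.resize(s['image'][215:315,275:375],(400,400),interpolation=cv2.INTER_CUBIC)
cv2.imwrite('pics/c4.png',np.hstack([a,b])[...,::-1])
E
```

```text
clock: 20.35
position: [607.8, -194.8, 247.2]
ee_rot: [-0.651, 0.759, 0.0, 0.0]
contact_force: [-0.3, -0.2, 0.3]
gripper_width: 0.0
grasp_force: 0.0
```

View pics/c4.png

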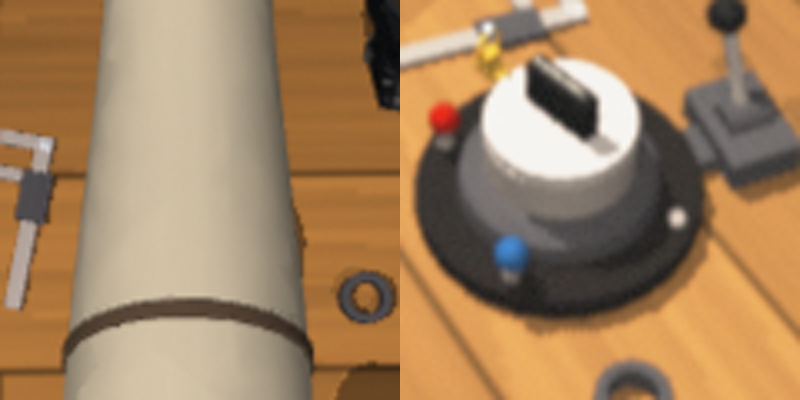

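The side view shows the knob at its new station past red and the ball at crop (727,13). Check the ball against its stop and the knob's height by projection.

Run:
```python
from h import *
s=load('s4'); C=np.array([497.6,-81]); ex=np.array([.988,-.153]);ey=np.array([.153,.988])
cr=lambda X:[round(v,1) for v in ((proj(s,X)[0]+.5-275)*4-.5+400,(proj(s,X)[1]+.5-215)*4-.5)]
for j in(.8,.9,1.0):
    a=j-.5;p=C+125*ex+70*np.sin(a)*ey;print(j,cr([*p,22+70*np.cos(a)]))
u=np.array([np.cos(1.811),np.sin(1.811)])
for dz in(0,8): print('bar ends',dz,cr([*(C+25*u),111+dz]),cr([*(C-25*u),111+dz]))
# disc change between first and now
a=load('side0')['image'].astype(int);b=s['image'].astype(int)
for f in(a,b):
    col=f[215:270,318].sum(1); print('disc col318',[int(v) for v in col])
```

```text
0.8 [np.float64(732.9), np.float64(21.3)]
0.9 [np.float64(727.5), np.float64(16.9)]
1.0 [np.float64(722.3), np.float64(13.5)]
bar ends 0 [np.float64(526.0), np.float64(55.2)] [np.float64(589.5), np.float64(101.8)]
bar ends 8 [np.float64(526.1), np.float64(45.6)] [np.float64(590.0), np.float64(92.2)]
disc col318 [652, 689, 686, 660, 565, 409, 344, 406, 434, 439, 445, 449, 444, 446, 524, 674, 700, 603, 477, 383, 252, 142, 117, 94, 100, 103, 103, 80, 104, 183, 334, 426, 476, 483, 546, 669, 715, 723, 724, 726, 725, 725, 719, 692, 576, 437, 392, 370, 345, 345, 343, 340, 342, 327, 281]
disc col318 [669, 700, 697, 675, 591, 426, 355, 412, 448, 456, 460, 459, 453, 456, 539, 688, 724, 730, 713, 614, 502, 541, 477, 308, 176, 122, 109, 104, 102, 73, 99, 106, 192, 411, 646, 716, 728, 731, 730, 731, 731, 731, 726, 696, 583, 453, 409, 379, 363, 362, 356, 351, 350, 345, 293]
```

```bash
python3 -c "
from bench import arm
print(arm.job_done())"
```

```text
the job is handed in; nothing more can be done
None
```

The job is handed in at about 20 s of the 67 s allowed: the knob is down in the notch past the red stud, the clamp lever is thrown over to its far stop, and the gripper is clear of everything.

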